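# Put the felt wheels away in the dust-tight carousel

### The arm

A 6-joint arm with a two-finger parallel gripper is mounted at the origin on the work surface; the furniture and walls round the work are solid. World frame = base frame: x ahead of the robot, y to its left, z up, the work surface at z = 0. Lengths are in m, angles in rad, forces in N, time in s.
With the tool pointing down it reaches from about 0.375 to 0.9 m from the base axis. Payload 3.1 kg.
Tool frame: the origin (TCP) lies between the finger pads; the fingertips stand 8 mm ahead of it and the grasp point (between the pads) lies 11 mm behind it; z points along the fingers, y is the line along which they close (so a half turn about z gives the same grasp; the last joint's range is limited). The gripper opens to 87 mm and grips with 3 to 60 N. Pads are 19 mm wide; open, the fingers measure 117 mm over their backs; the gripper's body (75 mm by 190 mm) begins 51 mm behind the grasp point.
Start: joints at [1.095, 0.527, 1.433, -0, 1.181, -0.178], TCP at [0.183, 0.597, 0.231] pointing down, gripper open.
Joint ranges: [-3.08, 3.08], [-0.75, 2.2], [0.22, 2.44], [-1.43, 4.57], [0, 2.65], [-2.85, 2.85]. Speed limits (rad/s): [2.79, 2.79, 3.14, 3.14, 3.14, 3.14].

### API

Orientations are given as a unit quaternion [x, y, z, w].
In Python, from rig import robot, vision, job gives the robot as it stands.
- The arm moves only by the shell command python3 -m handwheel 'ROWS' [OPENING] [FORCE]. ROWS is JSON, a list of rows, each a list of 4 numbers: the shift along the tool's x, y, z as a fraction of full scale, then the turn about the tool's z as a fraction of full scale. A call has 1 to 20 rows; each row is the pose to reach, as a shift and turn from the pose commanded when the call began, along the tool's axes at that moment, turning the shorter way round; what a row does not reach only later rows make up. Full scale, the value 1, is 300 mm for a shift and 2 pi rad for a turn. A row lasts 1/12 s, in which the tool goes at most 41.7 mm and 7.16 degrees, less where a joint would pass 70% of its speed; a pose out of reach is approached as far as the arm can. A call with a number of a shift or a turn outside -1 to 1 is refused whole. A call with a gripper value outside its range is refused whole. OPENING is the opening in per cent of the stroke, from 0 (shut) to 100 (fully open), set as the call begins (- or left out, the last holds). The fingers move at their own pace and stop on an object; FORCE is the grip in N (left out, the last holds). Time passes only in rows, so rows that repeat a pose let the fingers close. It gives the time, the measured TCP pose, the force, the opening and the grip force at its end, in the units of the state.
- robot.get_obs(): the state, without advancing time (a new reading comes with each control period).
- vision.camera(name): name is "side" or "top" or "wrist"; returns a dict with "frame" (400x640x3 uint8, red, green, blue), "K" (3x3 intrinsics, pixels), "cam_to_world" (4x4, takes a point from camera to world coordinates); the wrist camera has in their place "hand_eye" (4x4, takes a point from camera to tool coordinates, whose origin is the TCP and whose axes are the flange's). Camera axes: x right, y down, z forward; pixel columns grow to the right and rows downward; lengths in m; the calibration is good to about 2 mm. A picture is of the moment at which its call begins: read the wrist's pose just before it. There is no depth.
- job.hand_in(): hands the job in; it is judged then, once.
Trained networks look in the newest picture that a camera, given by its name, has taken for a name from the list of things; names that differ only in an ending like _2 or _b are one class to them, and where a whole thing is asked for, a point or a joint stands for the part that bears it (a point fixed in the world has none). Each returns a list of dicts, best first, with "conf" (0 to 1); they miss things now and then, are a little off and sometimes report something else, mostly with a low value. They report only what shows in the picture. A call takes as long as a camera call.
- vision.look_for(camera, label): "point" ([row, column] in pixels, amid what is visible of it).
- vision.outline_of(camera, label): "mask" (400x640 bool, what is visible of it) and "point" ([row, column] in pixels, amid what is visible of it).
The state is a dict: "time": time; "q": joint angles; "joint_velocities": joint speeds; "joint_torque": joint torques, N m; "position": TCP position; "tool_rot": TCP orientation; "ft_force": force on the tool from outside, world axes, zero at the start; "moment": the same for the moment, N m; "grip_width": finger opening in m; "grip_force": force on a finger pad.
Only numpy, scipy, OpenCV 4.12 (cv2) and the standard library are available. Lean on these libraries where they do the work, as an engineer would, in place of code of your own. Each camera call takes 0.05 s, during which the arm holds its last target. There are 200 camera calls.

### The job

Put the loose felt polishing wheels away so that no compound is carried from one sort to the other: twist the bayonet cap off the carousel's port, then drop every brown wheel into the orange compartment and every white wheel into the blue compartment, each time turning the carousel by its knob the shorter way round to bring the compartment under the port. Park the carousel with its empty black compartment under the port, so that no dust falls on the wheels, put the cap back on and twist it home until it is locked; leave the loupe, the slate piece and the blue-topped pot where they are.

Things in the scene. Friction and masses are not known exactly. Their poses are not given: they have to be found in the camera images.
- drum: The carousel's round blue drum, 256 mm across, fixed to the bench; origin on the bench under its axis, which is the knob's axis. Grey deck at height 62 mm. Its +x axis points from the knob to the port, a hole in the deck 80 mm from the axis; the port has an aluminium bayonet collar, 92 mm outer diameter, top at height 72, clear bore 71 mm.
- port (a point): Centre of the port at the collar's top (height 72 mm). Below is whichever of six compartments has been turned there (floor at height 15, divider tops at 53); a wheel let go within the bore falls into it.
- notch (a point): One of the collar's two notches, 41 mm from the port's centre, towards the drum's +y (the other towards -y), height 72; half width 18 mm; marked by green ticks on the deck. The cap's lugs pass down through the notches; the ledge between them, 5 mm thick, holds the lugs.
- carousel (a joint): Angle of the inner carousel and its knob, rad, growing counter-clockwise from above; turns endlessly, reading not wrapped. Orange compartment under the port at 0, black at 1.047, blue at 2.094, green at 4.189, each plus or minus whole turns (6.283). Within 0.12 rad is near enough to load. Starts anywhere between 0.5 and 5.78; stays where it is left (friction 0.08 N m).
- dial (a point): Centre of the knob's grip bar, on the carousel axis, height 81 mm. Bar 46 x 14 mm, free from height 68 to 96; along the drum's x axis when the joint reads 0. Below it a black dial, 52 mm across, has a dot over each compartment, counter-clockwise orange, yellow, green, white, blue, black; the dot at the red tick on the deck is the one under the port.
- orange_compartment (a point): Floor centre of the orange compartment (for brown wheels), 80 mm from the axis, height 15; it turns with the carousel; orange disc on its floor. Compartments are 60 degrees wide.
- green_compartment (a point): Floor centre of the green compartment (not used). It comes to the port only when the carousel goes the long way between orange and blue.
- blue_compartment (a point): Floor centre of the blue compartment (for white wheels); blue disc on its floor.
- black_compartment (a point): Floor centre of the black compartment, which stays empty; it is between orange and blue (joint 1.047) and is the parking position.
- cap: Black bayonet cap, about 110 g, 47 mm high; origin at the centre of its underside. Plug 66 mm diameter (61 at the bottom) and 13 mm high, then a flange 86 mm across to 18 mm, then the grip bar. Two lugs, 16 mm wide, 5 mm thick, at the bottom reach 41 mm out along the cap's +x and -x. Seated, its origin is at height 59. It stands upright on the bench.
- cap_grip (a point): Centre of the cap's grip bar, 32 mm above the cap's origin; bar 60 mm long along the cap's x, 14 mm wide, from 18 to 47 mm. Locked: bar along the drum's x axis (either way round). A quarter turn counter-clockwise from above brings the lugs to the notches (margin 0.2 rad), then it lifts off. Refit: bar square to the drum's x, lower till the flange rests, quarter turn clockwise to a stop.
- brown1: Brown felt wheel, 22 mm diameter, 9 mm high with a small brass hub on top to 11 mm; origin at the centre of its underside. May be absent.
- brown2: As brown1. May be absent.
- brown3: As brown1. May be absent.
- white1: White felt wheel, same size: 22 mm diameter, 9 mm high, brass hub to 11 mm; origin at the centre of its underside. May be absent.
- white2: As white1. May be absent.
- white3: As white1. May be absent.
- loupe: Black watchmaker's loupe, 38 mm diameter, 30 mm high; bystander.
- slate: Dark square practice piece, 46 x 46 x 9 mm; bystander.
- pot: Blue-topped parts pot, 43 mm diameter, 31 mm high; bystander.

How it is judged:
By the outcome, as a careful person would: the job done as asked, in the order asked, and still so for the second after the job is handed in, with the robot touching nothing.
Of brown1, brown2, brown3 only 2 to 3 are there at a start; the rules pass over those that are not, and their reading is None.
Of white1, white2, white3 only 2 to 3 are there at a start; the rules pass over those that are not, and their reading is None.
At some moment in a run one of brown1, brown2, brown3, white1, white2, white3 may be knocked a few centimetres aside while the robot is not near it.
Once in a run the grip may slacken for a moment while it holds something.
It also fails if it takes over 200 s, if anything falls off the work surface, if the arm or the gripper's body presses on something with over 40 N, if the wrist force passes 120 N, or if a joint passes its speed limit or range.

## Working session

There is one attempt and no reset: what is moved stays moved. The work goes in short steps, Python scripts to look and compute and a shell command to move; the robot and the scene stay as the last step left them, time stands still between calls to the robot, and variables do not carry over. Pictures are saved under pics/ and viewed, at most 16 in all, crops included, and the job is handed in when it is done.

```bash
ls; mkdir -p pics
cat > h.py <<'E'
import numpy as np, cv2
from rig import robot, vision, job
from scipy.spatial.transform import Rotation as R
def snap(cam):
    o=robot.get_obs(); c=vision.camera(cam)
    if cam=='wrist':
        T=np.eye(4);T[:3,:3]=R.from_quat(o['tool_rot']).as_matrix();T[:3,3]=o['position'];M=T@np.array(c['hand_eye'])
    else: M=np.array(c['cam_to_world'])
    return c['frame'],np.array(c['K']),M
def ray(K,M,rc,z):
    d=M[:3,:3]@np.linalg.inv(K)@np.array([rc[1],rc[0],1.]);p=M[:3,3]
    return p+d*(z-p[2])/d[2]
def save(f,n): cv2.imwrite('pics/'+n+'.png',f[:,:,::-1])
E
python3 - <<'E'
from h import *
o=robot.get_obs();print({k:np.round(v,3) for k,v in o.items()})
Z=dict(drum=.06,cap=.03,cap_grip=.047,dial=.096,notch=.072,port=.072,brown1=.01,white1=.01,loupe=.03,slate=.009,pot=.031,orange_compartment=.062)
for cam in('top','side'):
    f,K,M=snap(cam);save(f,cam+'0');print(cam,np.round(M,2).tolist())
    for n in Z:
        for d in vision.look_for(cam,n)[:4]:
            print(n,round(d['conf'],2),np.round(d['point']),np.round(ray(K,M,d['point'],Z[n]),3))
E
```

```text
pics
{'time': np.float64(0.0), 'q': array([ 1.095,  0.528,  1.434, -0.   ,  1.181, -0.178]), 'joint_velocities': array([ 0.003, -0.001,  0.001, -0.   , -0.   ,  0.001]), 'joint_torque': array([-1.0000e-03, -4.4003e+01, -1.7659e+01,  6.3000e-02,  5.8000e-02,
       -0.0000e+00]), 'position': array([0.183, 0.597, 0.23 ]), 'tool_rot': array([ 0.148,  0.989, -0.001, -0.   ]), 'ft_force': array([-0.843, -0.283, -0.352]), 'moment': array([-0.047, -0.054, -0.047]), 'grip_force': np.float64(0.0), 'grip_width': np.float64(0.087)}
top [[-0.0, -1.0, 0.05, 0.41], [-1.0, 0.0, -0.02, 0.16], [0.02, -0.05, -1.0, 1.28], [0.0, 0.0, 0.0, 1.0]]
drum 0.87 [206. 338.] [0.451 0.055 0.06 ]
cap 0.58 [188. 374.] [ 0.502 -0.047  0.03 ]
cap_grip 0.93 [183. 371.] [ 0.515 -0.037  0.047]
dial 0.87 [202. 343.] [0.461 0.044 0.096]
notch 0.64 [205. 340.] [0.454 0.05  0.072]
port 0.55 [202. 341.] [0.461 0.047 0.072]
brown1 0.57 [195. 226.] [0.485 0.359 0.01 ]
brown1 0.44 [174. 247.] [0.542 0.302 0.01 ]
white1 0.42 [214. 217.] [0.433 0.385 0.01 ]
white1 0.37 [168. 226.] [0.56  0.361 0.01 ]
loupe 0.73 [168. 193.] [0.557
[... 584 characters left out ...]
99. 327.] [0.459 0.138 0.072]
port 0.16 [181. 327.] [0.468 0.027 0.072]
brown1 0.63 [277. 298.] [0.492 0.371 0.01 ]
brown1 0.44 [264. 281.] [0.536 0.328 0.01 ]
brown1 0.41 [200. 328.] [0.467 0.015 0.01 ]
white1 0.59 [199. 329.] [0.464 0.008 0.01 ]
white1 0.51 [288. 333.] [0.42  0.397 0.01 ]
white1 0.43 [170. 316.] [ 0.528 -0.213  0.01 ]
loupe 0.74 [287. 331.] [0.422 0.421 0.03 ]
loupe 0.6 [304. 257.] [0.545 0.48  0.03 ]
loupe 0.36 [185. 326.] [ 0.478 -0.047  0.03 ]
slate 0.87 [271. 375.] [0.341 0.332 0.009]
slate 0.3 [258. 278.] [0.546 0.307 0.009]
slate 0.24 [183. 328.] [ 0.478 -0.107  0.009]
pot 0.51 [172. 298.] [ 0.574 -0.133  0.031]
orange_compartment 0.75 [183. 325.] [0.474 0.017 0.062]
```

```bash
python3 -c "
import cv2
f=cv2.imread('pics/top0.png')[110:290,170:450]
cv2.imwrite('pics/top0c.png',cv2.resize(f,None,fx=2.8,fy=2.8,interpolation=cv2.INTER_CUBIC))"
```

```text
(no output)
```

View pics/top0c.png

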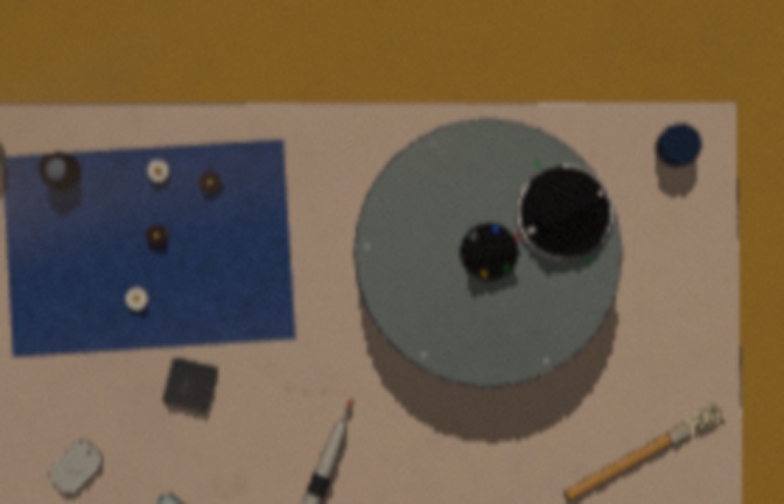

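```bash
cat >> h.py <<'E'
def plan(xyz,ang=None):
    """row for TCP target xyz and tool y axis along world angle ang (deg, mod 180)"""
    o=robot.get_obs();m=R.from_quat(o['tool_rot']).as_matrix()
    d=m.T@(np.array(xyz)-o['position'])/.3
    a=np.degrees(np.arctan2(m[1,1],m[0,1])); t=0
    if ang is not None: t=-((ang-a+90)%180-90)/360
    print('row',np.round(d,4).tolist(),round(t,4),'rows n>=',max(np.linalg.norm(d)*300/41.7,abs(t)*360/7.16).round(1),'yang',a.round(1),'q5',round(o['q'][5],2))
E
python3 - <<'E'
from h import *
f,K,M=snap('top')
p=lambda c,r,z:ray(K,M,(110+r/2.8,170+c/2.8),z)
d=p(488,251,.062);k=p(489,250,.07);c=p(566,212,.077);print(d,k,c)
v=(c-k)[:2];print(np.linalg.norm(v),np.degrees(np.arctan2(v[1],v[0])))
for n,cr in dict(b1=(210,181),b2=(156,236),w1=(158,170),w2=(136,298)).items(): print(n,p(*cr,.01).round(3))
plan((.43,.06,.33),60)
E
```

```text
[0.46864885 0.03791323 0.062     ] [0.46923399 0.03779051 0.07      ] [ 0.50443006 -0.03438874  0.077     ]
0.08030322534449236 -64.00519589590539
b1 [0.541 0.307 0.01 ]
b2 [0.487 0.36  0.01 ]
w1 [0.552 0.359 0.01 ]
w2 [0.426 0.38  0.01 ]
row [-1.3116, -1.4715, -0.3314] 0.0359 rows n>= 14.4 yang 72.9 q5 -0.18
```

```bash
python3 -m handwheel '[[-0.66,-0.74,-0.16,0.06],[-0.66,-0.74,-0.16,0.06],[-0.66,-0.74,-0.16,0.06],[-0.66,-0.74,-0.16,0.06],[-0.66,-0.74,-0.16,0.06],[-0.66,-0.74,-0.16,0.06],[-0.66,-0.74,-0.16,0.06],[-0.66,-0.74,-0.16,0.06]]'; python3 -c "
from h import *
plan((.43,0.02,.33),26)"
```

```text
time: 2.02
position: [0.3094, 0.3232, 0.2796]
tool_rot: [0.333, 0.943, -0.0, 0.001]
ft_force: [0.4, 0.1, 0.4]
grip_width: 0.0869
grip_force: 0.0
row [-0.948, -0.5343, -0.1657] 0.0698 rows n>= 7.9 yang 51.1 q5 -0.33
```

```bash
python3 -m handwheel '[[-0.95,-0.53,-0.17,0.07],[-0.95,-0.53,-0.17,0.07],[-0.95,-0.53,-0.17,0.07],[-0.95,-0.53,-0.17,0.07],[-0.95,-0.53,-0.17,0.07],[-0.95,-0.53,-0.17,0.07],[-0.95,-0.53,-0.17,0.07],[-0.95,-0.53,-0.17,0.07],[-0.95,-0.53,-0.17,0.07],[-0.95,-0.53,-0.17,0.07]]'; python3 -c "
from h import *
f,K,M=snap('wrist');save(f,'w1');print(M.round(3))
for n,z in dict(cap=.077,cap_grip=.106,dial=.096,notch=.072).items():
  for d in vision.look_for('wrist',n)[:2]: print(n,d['conf'],d['point'],ray(K,M,d['point'],z))
"
```

```text
time: 2.85
position: [0.4318, 0.0235, 0.3298]
tool_rot: [0.531, 0.848, 0.0, 0.0]
ft_force: [-0.1, 0.5, -0.8]
grip_width: 0.0871
grip_force: 0.0
[[ 0.9    0.422  0.111  0.402]
 [ 0.436 -0.871 -0.228  0.086]
 [ 0.001  0.254 -0.967  0.484]
 [ 0.     0.     0.     1.   ]]
cap 0.75 [226.7, 347.7] [ 0.50196509 -0.03102313  0.077     ]
cap 0.31 [173.3, 346.9] [0.46448896 0.03949962 0.077     ]
cap_grip 0.86 [228.5, 347.0] [ 0.49513308 -0.02543301  0.106     ]
cap_grip 0.5 [292.0, 349.3] [ 0.54313508 -0.11169839  0.106     ]
dial 0.93 [174.3, 349.1] [0.46482852 0.04175336 0.096     ]
notch 0.61 [159.4, 344.6] [0.45331207 0.05513846 0.072     ]
```

View pics/w1.png

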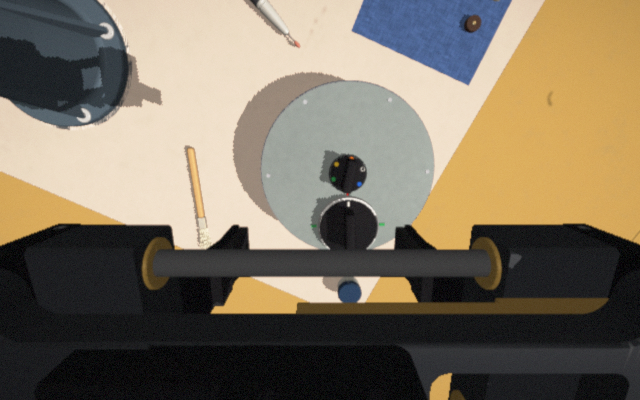

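```bash
python3 -c "
from h import *
f,K,M=snap('wrist')
P=lambda c,r,z:ray(K,M,(r,c),z)
c=P(348.5,226,.077);k=P(348,174,.068);d=P(347.5,167,.062);l=P(312.5,225,.063);r=P(384,224.5,.063)
print(c,k,d,(l+r)/2);v=(c-k)[:2];print(np.linalg.norm(v),np.degrees(np.arctan2(v[1],v[0])),np.degrees(np.arctan2((r-l)[1],(r-l)[0])))
plan((.502,-.032,.15),26)
g=f[140:265,280:420];save(cv2.resize(g,None,fx=5,fy=4.5,interpolation=cv2.INTER_CUBIC),'w1c')
"
```

```text
[ 0.50026107 -0.02583476  0.077     ] [0.46509631 0.04158241 0.068     ] [0.46063743 0.04968536 0.062     ] [ 0.50244264 -0.02817281  0.063     ]
0.07603706366086906 -62.453476464661264 26.70355148371312
row [-0.2812, 0.1294, 0.5975] 0.0008 rows n>= 4.8 yang 26.3 q5 -0.66
```

View pics/w1c.png

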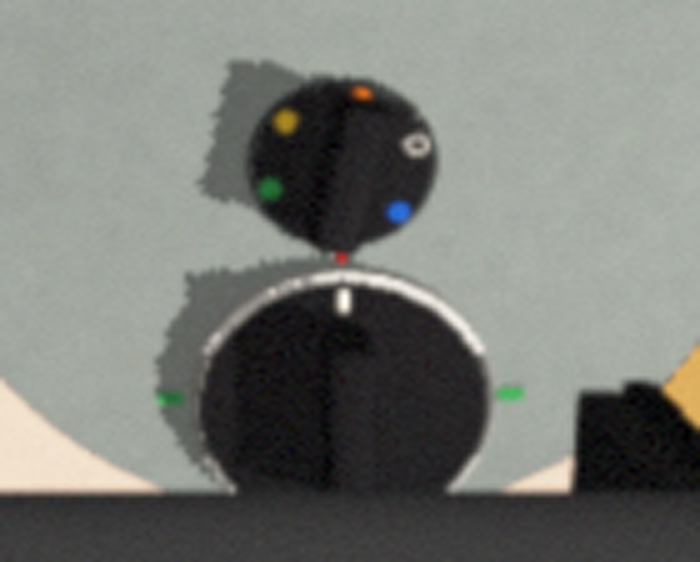

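```bash
python3 -c "
from h import *
f,K,M=snap('wrist')
P=lambda c,r,z:ray(K,M,(140+r/4.5,280+c/5),z)
l=P(170,398,.062);r=P(510,393,.062);D={n:P(*x,.067) for n,x in dict(o=(362,93),y=(286,121),g=(270,189),b=(400,212),k=(416,145)).items()}
k=(D['y']+D['b']+D['g']+D['k'])/4;c=(l+r)/2;v=(c-k)[:2];ax=np.degrees(np.arctan2(v[1],v[0]));print(k,c,np.linalg.norm(v),ax,np.degrees(np.arctan2((r-l)[1],(r-l)[0])))
for n,off in dict(o=0,y=60,g=120,b=240,k=300).items():
  u=D[n]-k;print(n,np.linalg.norm(u[:2]),(np.degrees(np.arctan2(u[1],u[0]))-ax-off)%360)
plan((.5035,-.0335,.13),26)
"
```

```text
[0.46835654 0.03767954 0.067     ] [ 0.50489912 -0.03330831  0.062     ] 0.07984132088096635 -62.76184092158436 27.273845237443822
o 0.024267463492140085 167.5437738297036
y 0.022376089819367947 167.40769620869926
g 0.022273350018241118 167.90403011165068
b 0.022511960705630413 167.92653492924322
k 0.022029479377273672 167.94838801754975
row [-0.287, 0.1314, 0.6645] 0.0008 rows n>= 5.3 yang 26.3 q5 -0.66
```

```bash
python3 -m handwheel '[[-0.29,0.131,0.5,-0.002],[-0.29,0.131,0.66,-0.002],[-0.29,0.131,0.66,-0.002],[-0.29,0.131,0.66,-0.002],[-0.29,0.131,0.66,-0.002],[-0.29,0.131,0.66,-0.002],[-0.29,0.131,0.66,-0.002],[-0.29,0.131,0.66,-0.002]]' 60; python3 -c "
from h import *
plan((.5045,-.0337,.088),27)
f,K,M=snap('wrist');save(f,'w2')
"
```

```text
time: 3.87
position: [0.504, -0.0351, 0.1319]
tool_rot: [0.523, 0.852, -0.0, -0.001]
ft_force: [0.3, -0.3, -0.0]
grip_width: 0.053
grip_force: 0.0
row [0.0031, 0.0038, 0.1464] -0.0003 rows n>= 1.1 yang 26.9 q5 -0.76
```

View pics/w2.png

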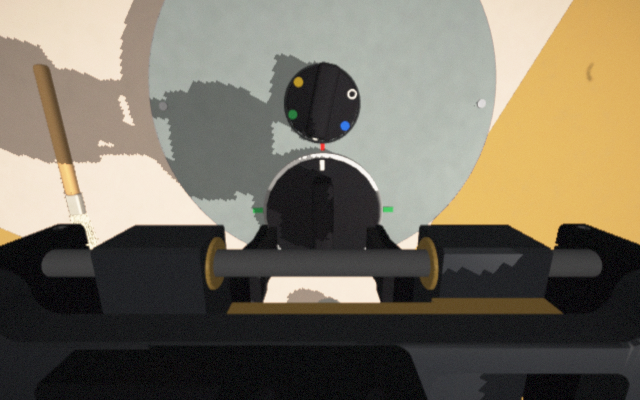

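The cap bar (column 322, between green ticks at 258 and 387) is centred between the fingers. Descend and grip.

```bash
python3 -m handwheel '[[0.003,0.003,0.08,0],[0.003,0.003,0.146,0],[0.003,0.003,0.146,0],[0.003,0.003,0.146,0]]' && python3 -m handwheel '[[0,0,0,0],[0,0,0,0],[0,0,0,0],[0,0,0,0],[0,0,0,0],[0,0,0,0]]' 0 35
```

```text
time: 4.25
position: [0.5047, -0.0341, 0.0895]
tool_rot: [0.523, 0.852, 0.0, 0.001]
ft_force: [-1.0, 0.0, 0.9]
grip_width: 0.0524
grip_force: 0.0
time: 4.75
position: [0.5048, -0.0347, 0.088]
tool_rot: [0.524, 0.852, 0.0, 0.0]
ft_force: [0.2, 0.7, -0.0]
grip_width: 0.02
grip_force: 0.0
```

```bash
python3 -m handwheel '[[0,0,0,0],[0,0,0,0],[0,0,0,0],[0,0,0,-0.02],[0,0,0,-0.04],[0,0,0,-0.06],[0,0,0,-0.08],[0,0,0,-0.10],[0,0,0,-0.12],[0,0,0,-0.14],[0,0,0,-0.16],[0,0,0,-0.18],[0,0,0,-0.20],[0,0,0,-0.22],[0,0,0,-0.24],[0,0,0,-0.25],[0,0,0,-0.25],[0,0,0,-0.25]]' 0 35; python3 -c "
from h import *
o=robot.get_obs();print(o['moment'],o['q']);plan((.505,-.034,.088))"
```

```text
time: 6.25
position: [0.5049, -0.0347, 0.0878]
tool_rot: [-0.231, 0.973, -0.0, 0.0]
ft_force: [-0.6, -0.4, 2.3]
grip_width: 0.0138
grip_force: 35.0
[0.11525053 0.00315902 0.09416951] [-2.89677239e-01  5.99252913e-01  1.85062015e+00 -5.03977049e-05
  6.91398734e-01 -2.32745489e+00]
row [-0.0014, 0.0017, -0.0005] 0 rows n>= 0.0 yang 116.8 q5 -2.33
```

Lift slowly.

```bash
python3 -m handwheel '[[0,0,-0.02,0],[0,0,-0.04,0],[0,0,-0.08,0],[0,0,-0.13,0],[0,0,-0.2,0],[0,0,-0.27,0],[0,0,-0.27,0]]'; python3 -c "
from h import *
f,K,M=snap('side');save(f[100:330,180:420].repeat(2,0).repeat(2,1),'s1')
plan((.40,-.26,.075)); plan((.40,-.26,.18))
"
```

```text
time: 6.83
position: [0.507, -0.0352, 0.1725]
tool_rot: [-0.232, 0.973, -0.002, 0.003]
ft_force: [1.2, -0.4, -1.1]
grip_width: 0.0137
grip_force: 35.0
row [0.6554, -0.5085, 0.319] 0 rows n>= 6.4 yang 116.8 q5 -2.33
row [0.6541, -0.5097, -0.031] 0 rows n>= 6.0 yang 116.8 q5 -2.33
```

View pics/s1.png

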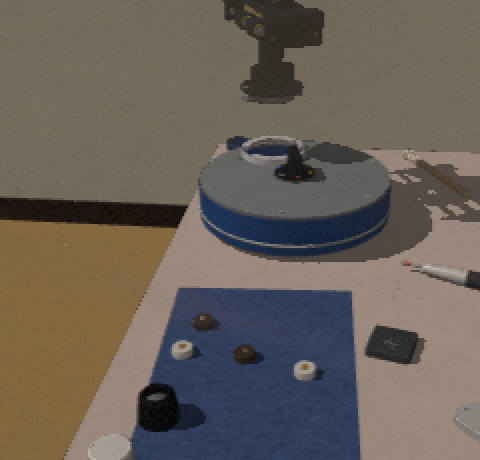

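```bash
python3 -c "
from h import *
f,K,M=snap('top')
print(ray(K,M,(217,433),0),ray(K,M,(110+410/2.8,170+720/2.8),0),ray(K,M,(110+432/2.8,170+680/2.8),0))
plan((.42,-.14,.17));plan((.42,-.14,.03))
"
```

```text
[ 0.42174905 -0.21709293  0.        ] [ 0.31191379 -0.19872542  0.        ] [ 0.29038019 -0.15834547  0.        ]
row [0.4112, -0.1852, -0.0017] 0 rows n>= 3.2 yang 116.8 q5 -2.33
row [0.4119, -0.1845, 0.465] 0 rows n>= 4.7 yang 116.8 q5 -2.33
```

```bash
python3 -m handwheel '[[0.1,-0.05,0,0],[0.2,-0.1,0,0],[0.3,-0.15,0,0],[0.4,-0.19,0,0],[0.41,-0.195,0.05,0],[0.41,-0.195,0.15,0],[0.41,-0.195,0.25,0],[0.41,-0.195,0.35,0],[0.41,-0.195,0.42,0],[0.41,-0.195,0.45,0],[0.41,-0.195,0.46,0],[0.41,-0.195,0.468,0],[0.41,-0.195,0.47,0],[0.41,-0.195,0.47,0]]'; python3 -c "
from h import *
print(robot.get_obs()['ft_force'])"
```

```text
time: 8.1
position: [0.4204, -0.1417, 0.0288]
tool_rot: [-0.232, 0.973, 0.0, -0.001]
ft_force: [0.8, 0.4, -1.2]
grip_width: 0.0137
grip_force: 35.0
[ 0.81822427  0.3757317  -1.20154598]
```

```bash
python3 -m handwheel '[[0,0,0.003,0],[0,0,0.003,0],[0,0,0.003,0],[0,0,0.003,0],[0,0,0.003,0],[0,0,0.003,0]]' 55 && python3 -m handwheel '[[0,0,-0.1,0],[0,0,-0.2,0],[0,0,-0.3,0],[0,0,-0.4,0],[0,0,-0.4,0],[0,0,-0.4,0]]'; python3 -c "
from h import *
plan((.4686,.0377,.15),14.7)
f,K,M=snap('side');save(f[100:330,180:420].repeat(2,0).repeat(2,1),'s2')"
```

```text
time: 8.6
position: [0.4216, -0.1425, 0.0269]
tool_rot: [-0.232, 0.973, -0.0, 0.0]
ft_force: [0.7, 0.8, -0.7]
grip_width: 0.0439
grip_force: 0.0
time: 9.1
position: [0.4224, -0.143, 0.1483]
tool_rot: [-0.232, 0.973, -0.002, 0.002]
ft_force: [1.1, 0.3, -0.1]
grip_width: 0.048
grip_force: 0.0
row [-0.4096, 0.4675, -0.0065] -0.2162 rows n>= 10.9 yang 116.9 q5 -2.62
```

```bash
python3 -m handwheel '[[-0.41,0.468,-0.01,0.284],[-0.41,0.468,-0.01,0.284],[-0.41,0.468,-0.01,0.284],[-0.41,0.468,-0.01,0.284],[-0.41,0.468,-0.01,0.284],[-0.41,0.468,-0.01,0.284],[-0.41,0.468,-0.01,0.284],[-0.41,0.468,-0.01,0.284],[-0.41,0.468,-0.01,0.284],[-0.41,0.468,-0.01,0.284],[-0.41,0.468,-0.01,0.284],[-0.41,0.468,-0.01,0.284],[-0.41,0.468,-0.01,0.284],[-0.41,0.468,-0.01,0.284],[-0.41,0.468,-0.01,0.284],[-0.41,0.468,-0.01,0.284],[-0.41,0.468,-0.01,0.284]]'; python3 -c "
from h import *
plan((.4686,.0377,.080),14.7)
f,K,M=snap('wrist');save(f[60:300,200:460].repeat(2,0).repeat(2,1),'w3')
print(robot.get_obs()['q'])"
```

```text
time: 10.57
position: [0.4667, 0.0385, 0.1484]
tool_rot: [0.61, 0.792, -0.001, -0.001]
ft_force: [-0.4, -0.5, -0.7]
grip_width: 0.0478
grip_force: 0.0
row [-0.0046, 0.0061, 0.2281] 0.0002 rows n>= 1.6 yang 14.8 q5 -0.41
[-1.56921543e-01  4.53630292e-01  1.89697429e+00 -7.34672725e-05
  7.93702111e-01 -4.14730540e-01]
```

View pics/w3.png

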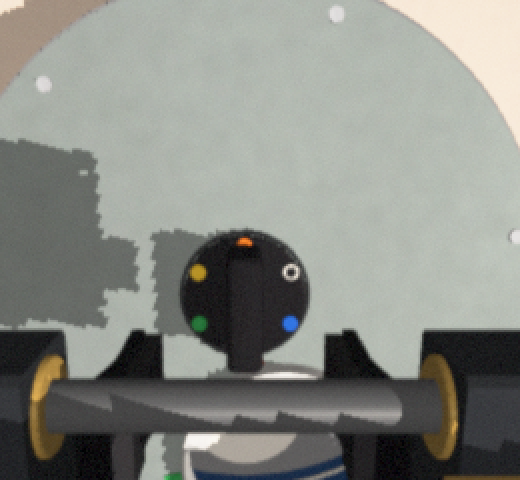

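```bash
python3 -m handwheel '[[-0.004,0.005,0.12,0],[-0.004,0.005,0.226,0],[-0.004,0.005,0.226,0],[-0.004,0.005,0.226,0]]' && python3 -m handwheel '[[0,0,0,0],[0,0,0,0],[0,0,0,0],[0,0,0,0],[0,0,0,0],[0,0,0,0],[0,0,0,0],[0,0,0,0],[0,0,0,0]]' 0 30 && python3 -m handwheel '[[0,0,0,0.015],[0,0,0,0.03],[0,0,0,0.045],[0,0,0,0.06],[0,0,0,0.075],[0,0,0,0.09],[0,0,0,0.105],[0,0,0,0.12],[0,0,0,0.135],[0,0,0,0.15],[0,0,0,0.165],[0,0,0,0.18],[0,0,0,0.195],[0,0,0,0.21],[0,0,0,0.225],[0,0,0,0.24],[0,0,0,0.255],[0,0,0,0.27],[0,0,0,0.285],[0,0,0,0.3]]' && python3 -m handwheel '[[0,0,0,0.015],[0,0,0,0.03],[0,0,0,0.045],[0,0,0,0.06],[0,0,0,0.075],[0,0,0,0.09],[0,0,0,0.105],[0,0,0,0.12],[0,0,0,0.135],[0,0,0,0.15],[0,0,0,0.16],[0,0,0,0.166],[0,0,0,0.166],[0,0,0,0.166]]'; python3 -c "
from h import *
plan((.4686,.0377,.080))"
```

```text
time: 10.95
position: [0.4682, 0.0378, 0.0808]
tool_rot: [0.611, 0.792, -0.001, -0.002]
ft_force: [-0.1, -0.2, 0.7]
grip_width: 0.0479
grip_force: 0.0
time: 11.7
position: [0.4673, 0.0375, 0.0825]
tool_rot: [0.611, 0.792, -0.001, -0.001]
ft_force: [-3.7, -2.9, 6.0]
grip_width: 0.0137
grip_force: 30.0
time: 13.37
position: [0.4666, 0.038, 0.0825]
tool_rot: [1.0, -0.031, -0.003, -0.0]
ft_force: [-5.1, -0.5, 8.2]
grip_width: 0.0138
grip_force: 30.0
time: 14.53
position: [0.4669, 0.0385, 0.0825]
tool_rot: [0.852, -0.524, -0.002, 0.001]
ft_force: [-5.5, 2.7, 6.5]
grip_width: 0.0141
grip_force: 30.1
row [0.005, -0.004, 0.0082] 0 rows n>= 0.1 yang -153.2 q5 2.52
```

```bash
python3 -m handwheel '[[0,0,0,0],[0,0,0,0],[0,0,0,0],[0,0,0,0],[0,0,-0.1,0],[0,0,-0.2,0],[0,0,-0.3,0],[0,0,-0.4,0],[0,0,-0.5,-0.02],[0,0,-0.5,-0.04],[0,0,-0.5,-0.06],[0,0,-0.5,-0.08],[0,0,-0.5,-0.08]]' 45; python3 -c "
from h import *
f,K,M=snap('wrist');save(f,'w4')
for n in('brown1','white1'):
  for d in vision.look_for('wrist',n): print(n,d['conf'],d['point'],ray(K,M,d['point'],.01))
f,K,M=snap('top')
for n in('brown1','white1'):
  for d in vision.look_for('top',n): print(n,d['conf'],d['point'],ray(K,M,d['point'],.01))
"
```

```text
time: 15.62
position: [0.4696, 0.0376, 0.2323]
tool_rot: [0.956, -0.294, 0.0, -0.0]
ft_force: [-0.4, 0.8, -0.7]
grip_width: 0.0392
grip_force: 0.0
brown1 0.63 [219.1, 119.2] [0.57629887 0.29739434 0.01      ]
brown1 0.45 [193.3, 227.0] [0.48978889 0.35693513 0.01      ]
```

View pics/w4.png

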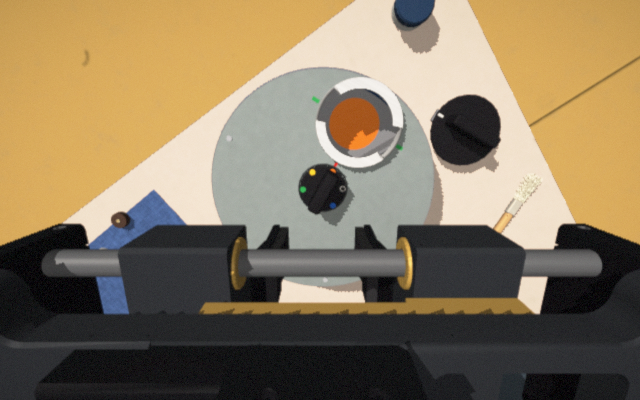

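```bash
python3 -c "
from h import *
plan((.50,.27,.30),90)"
```

```text
row [-0.3539, -0.6965, -0.2272] -0.0956 rows n>= 5.9 yang -124.4 q5 2.01
```

```bash
python3 -m handwheel '[[-0.35,-0.7,-0.22,-0.095],[-0.35,-0.7,-0.22,-0.095],[-0.35,-0.7,-0.22,-0.095],[-0.35,-0.7,-0.22,-0.095],[-0.35,-0.7,-0.22,-0.095],[-0.35,-0.7,-0.22,-0.095],[-0.35,-0.7,-0.22,-0.095],[-0.35,-0.7,-0.22,-0.095]]'; python3 -c "
from h import *
for c in('wrist','top'):
 f,K,M=snap(c);save(f,'w5'+c)
 for n in('brown1','white1'):
  for d in vision.look_for(c,n): print(c,n,d['conf'],d['point'],ray(K,M,d['point'],.01))
"
```

```text
time: 16.58
position: [0.5013, 0.2719, 0.2981]
tool_rot: [1.0, 0.0, 0.0, 0.0]
ft_force: [-0.4, -0.4, -0.5]
grip_width: 0.0389
grip_force: 0.0
wrist brown1 0.59 [116.8, 304.7] [0.57853841 0.29650016 0.01      ]
wrist brown1 0.47 [175.4, 263.8] [0.49198417 0.36051104 0.01      ]
wrist brown1 0.29 [190.1, 511.1] [ 0.46874568 -0.02287274  0.01      ]
wrist white1 0.64 [216.8, 253.7] [0.42527572 0.37992013 0.01      ]
wrist white1 0.46 [136.0, 262.1] [0.55113186 0.36007847 0.01      ]
top brown1 0.42 [202.4, 343.2] [0.46332243 0.03559211 0.01      ]
```

View pics/w5wrist.png

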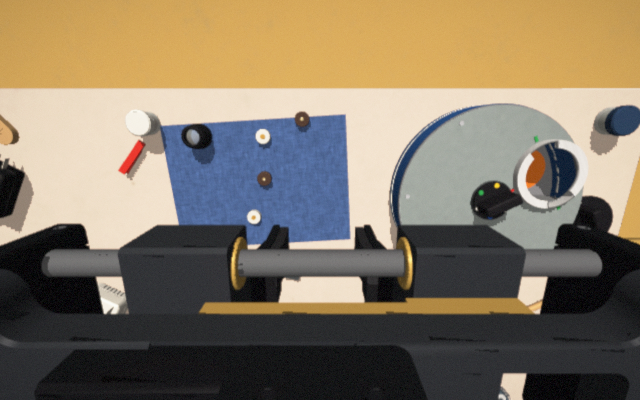

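```bash
python3 -c "
from h import *
plan((.578,.297,.060));plan((.578,.297,.010))"
```

```text
row [0.2574, -0.0957, 0.7914] 0 rows n>= 6.0 yang -90.3 q5 1.87
row [0.2576, -0.0958, 0.9581] 0 rows n>= 7.2 yang -90.3 q5 1.87
```

```bash
python3 -m handwheel '[[0.255,-0.085,0.1,0],[0.255,-0.085,0.23,0],[0.255,-0.085,0.36,0],[0.255,-0.085,0.49,0],[0.255,-0.085,0.62,0],[0.255,-0.085,0.74,0],[0.255,-0.085,0.80,0],[0.255,-0.085,0.86,0],[0.255,-0.085,0.90,0],[0.255,-0.085,0.93,0],[0.255,-0.085,0.955,0],[0.255,-0.085,0.955,0],[0.255,-0.085,0.955,0]]'; python3 -c "
from h import *
plan((.578,.2968,.010))
f,K,M=snap('wrist');save(f[100:320,180:460].repeat(2,0).repeat(2,1),'w6')"
```

```text
time: 17.97
position: [0.5785, 0.2956, 0.0123]
tool_rot: [1.0, -0.001, 0.001, -0.0]
ft_force: [0.3, -0.1, -0.3]
grip_width: 0.0392
grip_force: 0.0
row [-0.0016, -0.0038, 0.0078] 0 rows n>= 0.1 yang -90.2 q5 1.87
```

View pics/w6.png

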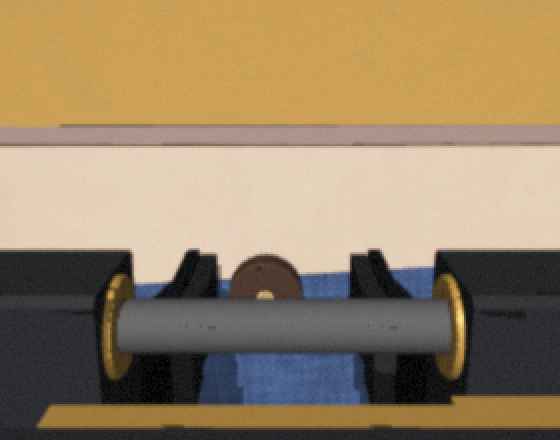

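The wheel (column 265) lies between the fingers (215–352). Grip and lift.

```bash
python3 -m handwheel '[[0,-0.004,0.003,0],[0,-0.006,0.003,0],[0,-0.006,0.003,0],[0,-0.006,0.003,0],[0,-0.006,0.003,0],[0,-0.006,0.003,0],[0,-0.006,0.003,0],[0,-0.006,0.003,0],[0,-0.006,-0.05,0],[0,-0.006,-0.15,0],[0,-0.006,-0.28,0],[0,-0.006,-0.40,0],[0,-0.006,-0.40,0]]' 0 20; python3 -c "
from h import *
plan((.5047,-.0337,.13),90);plan((.5047,-.0337,.083))"
```

```text
time: 19.1
position: [0.5826, 0.2989, 0.1389]
tool_rot: [1.0, -0.001, 0.007, -0.002]
ft_force: [0.6, 0.8, 0.5]
grip_width: 0.0209
grip_force: 20.0
row [-0.2574, 1.1093, 0.0216] -0.0004 rows n>= 8.2 yang -90.1 q5 1.88
row [-0.2595, 1.1099, 0.1783] 0 rows n>= 8.3 yang -90.1 q5 1.88
```

```bash
python3 -m handwheel '[[-0.03,0.13,-0.02,0],[-0.06,0.26,-0.02,0],[-0.09,0.39,-0.02,0],[-0.12,0.52,-0.02,0],[-0.15,0.65,-0.02,0],[-0.18,0.78,-0.02,0],[-0.21,0.91,-0.02,0],[-0.21,0.91,-0.02,0]]'; python3 -c "
from h import *
plan((.5047,-.0337,.13),90);plan((.5047,-.0337,.083));print(robot.get_obs()['grip_width'])"
```

```text
time: 19.77
position: [0.5125, 0.0186, 0.137]
tool_rot: [1.0, -0.004, -0.001, 0.001]
ft_force: [-0.2, 0.7, 0.4]
grip_width: 0.0205
grip_force: 20.0
row [-0.0243, 0.1745, 0.0237] -0.0014 rows n>= 1.3 yang -90.5 q5 1.4
row [-0.024, 0.1742, 0.1804] 0 rows n>= 1.8 yang -90.5 q5 1.4
0.020466482539042024
```

```bash
python3 -m handwheel '[[-0.022,0.1,0,0],[-0.022,0.172,0.03,0],[-0.022,0.172,0.1,0],[-0.022,0.172,0.18,0],[-0.022,0.172,0.18,0],[-0.022,0.172,0.18,0]]' && python3 -m handwheel '[[0,0,0,0],[0,0,0,0],[0,0,0,0],[0,0,0,0],[0,0,-0.15,0],[0,0,-0.3,0],[0,0,-0.3,0]]' 45; python3 -c "
from h import *
plan((.492,.3605,.14),90)
for c in('top',):
 f,K,M=snap(c)
 for n in('brown1','white1'):
  for d in vision.look_for(c,n): print(c,n,d['conf'],d['point'],ray(K,M,d['point'],.01))
"
```

```text
time: 20.27
position: [0.5062, -0.0266, 0.0824]
tool_rot: [1.0, -0.001, -0.002, -0.001]
ft_force: [0.0, -0.3, 0.4]
grip_width: 0.0209
grip_force: 20.0
time: 20.85
position: [0.5112, -0.0277, 0.179]
tool_rot: [1.0, -0.001, 0.005, 0.001]
ft_force: [0.5, -0.8, 0.9]
grip_width: 0.0388
grip_force: 0.0
row [-0.0679, -1.2943, 0.1256] -0.0003 rows n>= 9.4 yang -90.1 q5 1.3
top brown1 0.4 [172.3, 194.6] [0.54826947 0.44640081 0.01      ]
top brown1 0.26 [200.8, 345.6] [0.46773692 0.02888444 0.01      ]
top white1 0.5 [216.5, 218.4] [0.42585203 0.38036466 0.01      ]
```

```bash
python3 -m handwheel '[[-0.01,-0.13,0,0],[-0.02,-0.26,0,0],[-0.03,-0.39,0,0],[-0.04,-0.52,0,0],[-0.05,-0.65,0,0],[-0.06,-0.78,0.02,0],[-0.06,-0.91,0.1,0],[-0.06,-0.91,0.1,0],[-0.06,-0.91,0.1,0]]'; python3 -c "
from h import *
f,K,M=snap('wrist');save(f,'w7')
for n in('brown1','white1'):
  for d in vision.look_for('wrist',n): print(n,d['conf'],d['point'],ray(K,M,d['point'],.01))
plan((.492,.3605,.011),90)
"
```

```text
time: 21.75
position: [0.4872, 0.2474, 0.1406]
tool_rot: [1.0, 0.001, -0.003, 0.001]
ft_force: [-1.7, -0.5, 0.3]
grip_width: 0.0389
grip_force: 0.0
brown1 0.69 [192.6, 210.8] [0.48724599 0.35830053 0.01      ]
brown1 0.59 [161.2, 538.2] [0.51912466 0.03590768 0.01      ]
white1 0.76 [126.8, 204.1] [0.55124811 0.35843968 0.01      ]
row [0.0073, -0.3859, 0.4395] -0.0005 rows n>= 4.2 yang -90.2 q5 1.83
```

```bash
python3 -m handwheel '[[0.008,-0.13,0.05,0],[0.008,-0.26,0.12,0],[0.008,-0.375,0.2,0],[0.008,-0.375,0.28,0],[0.008,-0.375,0.35,0],[0.008,-0.375,0.39,0],[0.008,-0.375,0.42,0],[0.008,-0.375,0.435,0],[0.008,-0.375,0.435,0],[0.008,-0.375,0.435,0]]' && python3 -m handwheel '[[0,0,0,0],[0,0,0,0],[0,0,0,0],[0,0,0,0],[0,0,0,0],[0,0,0,0],[0,0,0,0],[0,0,0,0],[0,0,-0.05,0],[0,0,-0.15,0],[0,0,-0.28,0],[0,0,-0.42,0],[0,0,-0.42,0],[0,0,-0.42,0]]' 0 20; python3 -c "
from h import *
plan((.5047,-.0337,.13),90)"
```

```text
time: 22.73
position: [0.4937, 0.358, 0.0139]
tool_rot: [1.0, -0.002, 0.001, -0.0]
ft_force: [0.3, 1.4, 0.1]
grip_width: 0.0392
grip_force: 0.0
time: 23.9
position: [0.4944, 0.3595, 0.1418]
tool_rot: [1.0, -0.001, 0.003, -0.001]
ft_force: [-0.0, -0.3, -0.2]
grip_width: 0.0203
grip_force: 20.0
row [0.0372, 1.3106, 0.0358] -0.0004 rows n>= 9.4 yang -90.1 q5 2.02
```

```bash
python3 -m handwheel '[[0,0.13,0,0],[0.01,0.26,0,0],[0.01,0.39,0,0],[0.02,0.52,0,0],[0.02,0.65,0,0],[0.03,0.78,0,0],[0.03,0.91,0,0],[0.03,0.95,0,0],[0.03,0.95,0,0]]'; python3 -c "
from h import *
plan((.5047,-.0337,.083),90);print(robot.get_obs()['grip_width'])"
```

```text
time: 24.65
position: [0.5, 0.0707, 0.1375]
tool_rot: [1.0, -0.004, -0.002, 0.0]
ft_force: [-0.2, 0.4, -0.4]
grip_width: 0.0201
grip_force: 20.0
row [0.019, 0.3479, 0.1815] -0.0012 rows n>= 2.8 yang -90.4 q5 1.5
0.020132541579847365
```

```bash
python3 -m handwheel '[[0.015,0.13,0,0],[0.015,0.26,0,0],[0.015,0.36,0.02,0],[0.015,0.36,0.1,0],[0.015,0.36,0.185,0],[0.015,0.36,0.185,0],[0.015,0.36,0.185,0]]' && python3 -m handwheel '[[0,0,0,0],[0,0,0,0],[0,0,0,0],[0,0,0,0],[0,0,-0.15,0],[0,0,-0.3,0],[0,-0.13,-0.3,0],[0,-0.26,-0.3,0],[0,-0.26,-0.3,0]]' 45; python3 -c "
from h import *
plan((.4686,.0377,.14),27)
f,K,M=snap('wrist');save(f[100:320,300:640].repeat(2,0).repeat(2,1),'w8')"
```

```text
time: 25.23
position: [0.5035, -0.0329, 0.0819]
tool_rot: [1.0, -0.001, -0.003, -0.001]
ft_force: [0.5, -0.1, 0.2]
grip_width: 0.0201
grip_force: 20.0
time: 25.98
position: [0.5051, 0.0486, 0.1755]
tool_rot: [1.0, 0.001, 0.001, -0.001]
ft_force: [-0.2, -0.2, -0.2]
grip_width: 0.0392
grip_force: 0.0
row [-0.122, 0.0364, 0.1179] 0.1753 rows n>= 8.8 yang -89.9 q5 1.44
```

View pics/w8.png

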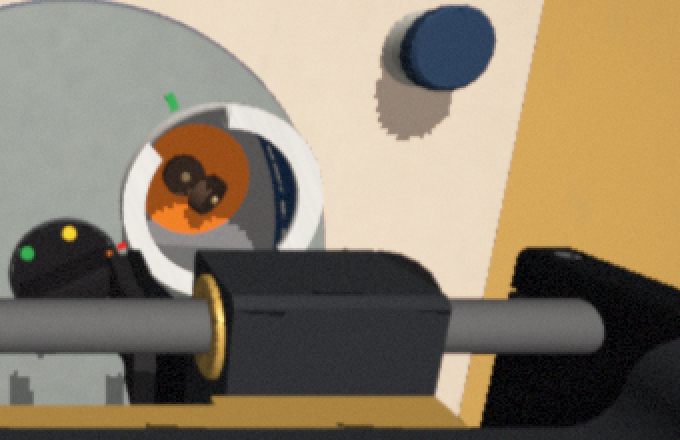

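```bash
python3 -m handwheel '[[-0.12,0.034,0,0.175],[-0.12,0.034,0,0.175],[-0.12,0.034,0.05,0.175],[-0.12,0.034,0.1,0.175],[-0.12,0.034,0.1,0.175],[-0.12,0.034,0.1,0.175],[-0.12,0.034,0.1,0.175],[-0.12,0.034,0.1,0.175],[-0.12,0.034,0.1,0.175],[-0.12,0.034,0.1,0.175],[-0.12,0.034,0.1,0.175]]'; python3 -c "
from h import *
plan((.4686,.0377,.084),27)"
```

```text
time: 26.95
position: [0.4694, 0.0327, 0.1436]
tool_rot: [0.853, -0.523, 0.0, 0.0]
ft_force: [-0.3, 1.1, 0.1]
grip_width: 0.0392
grip_force: 0.0
row [-0.0161, -0.005, 0.1988] -0.0001 rows n>= 1.4 yang -153.0 q5 2.5
```

```bash
python3 -m handwheel '[[-0.014,-0.004,0.1,0],[-0.014,-0.004,0.197,0],[-0.014,-0.004,0.197,0],[-0.014,-0.004,0.197,0]]' && python3 -m handwheel '[[0,0,0,0],[0,0,0,0],[0,0,0,0],[0,0,0,0],[0,0,0,0],[0,0,0,0],[0,0,0,0],[0,0,0,0]]' 0 30 && python3 -m handwheel '[[0,0,0,-0.01],[0,0,0,-0.025],[0,0,0,-0.042],[0,0,0,-0.06],[0,0,0,-0.08],[0,0,0,-0.1],[0,0,0,-0.12],[0,0,0,-0.14],[0,0,0,-0.16],[0,0,0,-0.18],[0,0,0,-0.2],[0,0,0,-0.22],[0,0,0,-0.24],[0,0,0,-0.26],[0,0,0,-0.28],[0,0,0,-0.3],[0,0,0,-0.317],[0,0,0,-0.33],[0,0,0,-0.333],[0,0,0,-0.333]]' && python3 -m handwheel '[[0,0,0,0],[0,0,0,0],[0,0,0,0],[0,0,0,0],[0,0,0,0],[0,0,-0.1,0],[0,0,-0.2,0],[0,0,-0.25,0]]' 45;  python3 -c "
from h import *
plan((.552,.359,.14),90)"
```

```text
time: 27.28
position: [0.4675, 0.0376, 0.0836]
tool_rot: [0.852, -0.523, -0.002, 0.001]
ft_force: [0.7, -0.1, 1.0]
grip_width: 0.0391
grip_force: 0.0
time: 27.95
position: [0.4676, 0.0371, 0.0853]
tool_rot: [0.852, -0.523, -0.0, 0.001]
ft_force: [-2.2, -3.3, 5.6]
grip_width: 0.0141
grip_force: 30.0
time: 29.62
position: [0.4677, 0.0388, 0.0853]
tool_rot: [0.88, 0.475, -0.0, -0.001]
ft_force: [-1.7, 5.0, 5.4]
grip_width: 0.014
grip_force: 30.0
time: 30.28
position: [0.4697, 0.0374, 0.1615]
tool_rot: [0.88, 0.475, 0.001, 0.001]
ft_force: [0.3, -0.0, 0.6]
grip_width: 0.0389
grip_force: 0.0
row [1.0467, -0.359, 0.072] 0.1576 rows n>= 8.0 yang -33.3 q5 0.42
```

```bash
python3 -m handwheel '[[0.12,-0.04,-0.02,0.02],[0.24,-0.08,-0.02,0.04],[0.36,-0.12,-0.02,0.06],[0.48,-0.16,-0.02,0.08],[0.6,-0.21,-0.02,0.1],[0.72,-0.25,-0.02,0.12],[0.84,-0.29,0,0.14],[0.84,-0.29,0,0.157],[0.84,-0.29,0,0.157],[0.84,-0.29,0,0.157]]'; python3 -c "
from h import *
f,K,M=snap('wrist');save(f,'w9')
for n in('brown1','white1','blue_compartment'):
  for d in vision.look_for('wrist',n): print(n,d['conf'],d['point'],ray(K,M,d['point'],.01))
plan((.551,.359,.011),90)
"
```

```text
time: 31.12
position: [0.5337, 0.297, 0.1587]
tool_rot: [1.0, 0.002, -0.0, 0.0]
ft_force: [-0.9, -0.3, -0.1]
grip_width: 0.0392
grip_force: 0.0
white1 0.67 [172.4, 264.0] [0.55161964 0.35744373 0.01      ]
row [0.0577, -0.2116, 0.4946] 0.0007 rows n>= 3.9 yang -89.8 q5 1.89
```

View pics/w9.png

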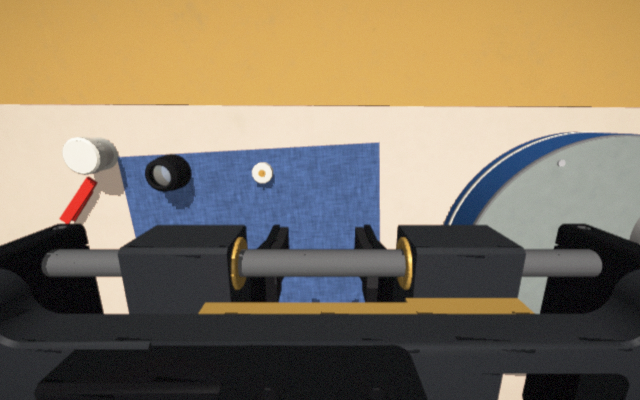

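```bash
python3 -m handwheel '[[0.02,-0.1,0.05,0],[0.04,-0.2,0.12,0],[0.056,-0.203,0.22,0],[0.056,-0.203,0.32,0],[0.056,-0.203,0.41,0],[0.056,-0.203,0.45,0],[0.056,-0.203,0.48,0],[0.056,-0.203,0.493,0],[0.056,-0.203,0.493,0],[0.056,-0.203,0.493,0]]' && python3 -m handwheel '[[0,0,0,0],[0,0,0,0],[0,0,0,0],[0,0,0,0],[0,0,0,0],[0,0,0,0],[0,0,0,0],[0,0,0,0],[0,0,-0.05,0],[0,0,-0.15,0],[0,0,-0.28,0],[0,0,-0.42,0],[0,0,-0.42,0],[0,0,-0.42,0]]' 0 20; python3 -c "
from h import *
plan((.5047,-.0337,.13),90)"
```

```text
time: 32.15
position: [0.5517, 0.3573, 0.0129]
tool_rot: [1.0, 0.002, 0.001, -0.0]
ft_force: [-0.4, -0.7, 0.7]
grip_width: 0.0391
grip_force: 0.0
time: 33.32
position: [0.5525, 0.3579, 0.1406]
tool_rot: [1.0, 0.002, 0.003, -0.001]
ft_force: [0.2, 0.6, -2.0]
grip_width: 0.0197
grip_force: 20.0
row [-0.1648, 1.3049, 0.031] 0.0006 rows n>= 9.5 yang -89.8 q5 1.97
```

```bash
python3 -m handwheel '[[-0.015,0.13,0,0],[-0.03,0.26,0,0],[-0.045,0.39,0,0],[-0.06,0.52,0,0],[-0.075,0.65,0,0],[-0.09,0.78,0,0],[-0.11,0.91,0,0],[-0.115,0.95,0,0],[-0.115,0.95,0,0]]'; python3 -c "
from h import *
plan((.5047,-.0337,.083),90);print(robot.get_obs()['grip_width'])"
```

```text
time: 34.07
position: [0.5155, 0.0691, 0.1359]
tool_rot: [1.0, -0.001, -0.002, 0.0]
ft_force: [-0.5, -0.3, 0.2]
grip_width: 0.0195
grip_force: 20.0
row [-0.035, 0.3428, 0.1766] -0.0002 rows n>= 2.8 yang -90.1 q5 1.49
0.01951824625468234
```

```bash
python3 -c "
from h import *
f,K,M=snap('wrist')
for n in ('orange','black','blue'):
  for d in vision.look_for('wrist',n+'_compartment')[:2]: print(n,d['conf'],d['point'],ray(K,M,d['point'],.015))
X=np.linalg.inv(M)@np.array([.5047,-.0337,.015,1]);u=K@X[:3];u=u[:2]/u[2];c,r=u.round().astype(int);print(c,r,f[r-6:r+7:6,c-12:c+13:6].reshape(-1,3).tolist())
"; python3 -m handwheel '[[-0.035,0.13,0,0],[-0.035,0.26,0,0],[-0.035,0.352,0.02,0],[-0.035,0.352,0.1,0],[-0.035,0.352,0.18,0],[-0.035,0.352,0.18,0],[-0.035,0.352,0.18,0]]'
```

```text
orange 0.72 [206.0, 439.9] [ 0.50454149 -0.04671368  0.015     ]
black 0.9 [205.7, 438.5] [ 0.50485016 -0.04530911  0.015     ]
427 206 [[186, 188, 192], [26, 62, 122], [20, 57, 118], [26, 61, 120], [27, 61, 120], [33, 67, 124], [21, 59, 119], [23, 61, 119], [22, 60, 118], [21, 58, 119], [19, 57, 117], [31, 65, 124], [23, 58, 118], [21, 58, 119], [27, 58, 122]]
time: 34.85
position: [0.5063, -0.0322, 0.0826]
tool_rot: [1.0, 0.003, -0.002, -0.001]
ft_force: [0.5, 0.3, -0.6]
grip_width: 0.0193
grip_force: 20.0
```

```bash
python3 -m handwheel '[[0,0,0,0],[0,0,0,0],[0,0,0,0],[0,0,0,0],[0,0,-0.15,0],[0,0,-0.3,0],[0,-0.13,-0.3,0],[-0.03,-0.26,-0.3,0],[-0.06,-0.39,-0.3,0],[-0.09,-0.52,-0.3,0],[-0.12,-0.65,-0.3,0],[-0.15,-0.78,-0.25,0],[-0.18,-0.91,-0.2,0],[-0.18,-0.93,-0.2,0],[-0.18,-0.93,-0.2,0],[-0.18,-0.93,-0.2,0]]' 45;python3 -c "
from h import *
f,K,M=snap('wrist');save(f,'w10')
for n in('brown1','white1'):
  for d in vision.look_for('wrist',n): print(n,d['conf'],d['point'],ray(K,M,d['point'],.01))
plan((.4255,.380,.011),90)
"
```

```text
time: 36.18
position: [0.4523, 0.2452, 0.144]
tool_rot: [1.0, 0.003, 0.0, 0.0]
ft_force: [0.5, -0.7, -0.6]
grip_width: 0.0391
grip_force: 0.0
white1 0.6 [214.9, 190.2] [0.42810557 0.38120918 0.01      ]
row [-0.0916, -0.4542, 0.4439] 0.0003 rows n>= 4.6 yang -89.9 q5 1.85
```

```bash
python3 -m handwheel '[[-0.03,-0.13,0.02,0],[-0.06,-0.26,0.04,0],[-0.083,-0.39,0.1,0],[-0.083,-0.447,0.2,0],[-0.083,-0.447,0.3,0],[-0.083,-0.447,0.37,0],[-0.083,-0.447,0.41,0],[-0.083,-0.447,0.435,0],[-0.083,-0.447,0.445,0],[-0.083,-0.447,0.445,0],[-0.083,-0.447,0.445,0]]' && python3 -m handwheel '[[0,0,0,0],[0,0,0,0],[0,0,0,0],[0,0,0,0],[0,0,0,0],[0,0,0,0],[0,0,0,0],[0,0,0,0],[0,0,-0.05,0],[0,0,-0.15,0],[0,0,-0.28,0],[0,0,-0.42,0],[0,0,-0.42,0],[0,0,-0.42,0]]' 0 20; python3 -c "
from h import *
plan((.5047,-.0337,.13),90)"
```

```text
time: 37.25
position: [0.4278, 0.379, 0.0111]
tool_rot: [1.0, 0.001, 0.001, -0.001]
ft_force: [-0.8, -0.2, 0.1]
grip_width: 0.0393
grip_force: 0.0
time: 38.42
position: [0.4282, 0.3801, 0.1386]
tool_rot: [1.0, 0.002, 0.003, -0.002]
ft_force: [0.1, -1.1, -0.8]
grip_width: 0.0198
grip_force: 20.0
row [0.2494, 1.3805, 0.0257] 0.0006 rows n>= 10.1 yang -89.8 q5 2.1
```

```bash
python3 -m handwheel '[[0.02,0.13,0,0],[0.04,0.26,0,0],[0.06,0.39,0,0],[0.09,0.52,0,0],[0.11,0.65,0,0],[0.14,0.78,0,0],[0.18,0.91,0,0],[0.2,0.99,0,0],[0.2,0.99,0,0]]'; python3 -c "
from h import *
plan((.5047,-.0337,.083),90);print(robot.get_obs()['grip_width'])"
```

```text
time: 39.17
position: [0.4889, 0.078, 0.1345]
tool_rot: [1.0, -0.001, -0.001, 0.001]
ft_force: [-0.6, 0.7, -0.7]
grip_width: 0.0196
grip_force: 20.0
row [0.0536, 0.372, 0.1721] -0.0003 rows n>= 3.0 yang -90.1 q5 1.51
0.01960998245806503
```

```bash
python3 -m handwheel '[[0.02,0.13,0,0],[0.05,0.26,0,0],[0.05,0.378,0.02,0],[0.05,0.378,0.1,0],[0.05,0.378,0.175,0],[0.05,0.378,0.175,0],[0.05,0.378,0.175,0]]' && python3 -m handwheel '[[0,0,0,0],[0,0,0,0],[0,0,0,0],[0,0,0,0],[0,0,-0.15,0],[0,0,-0.3,0],[0,-0.13,-0.3,0],[0,-0.26,-0.3,0],[0,-0.26,-0.3,0]]' 45; python3 -c "
from h import *
plan((.4686,.0377,.14),-33)
f,K,M=snap('wrist');save(f[60:320,300:640].repeat(2,0).repeat(2,1),'w11')"
```

```text
time: 39.75
position: [0.5011, -0.03, 0.0817]
tool_rot: [1.0, 0.002, -0.003, -0.001]
ft_force: [0.4, 0.0, 0.0]
grip_width: 0.0197
grip_force: 20.0
time: 40.5
position: [0.5025, 0.0522, 0.1755]
tool_rot: [1.0, 0.004, 0.001, -0.001]
ft_force: [-0.4, 0.3, -1.2]
grip_width: 0.039
grip_force: 0.0
row [-0.1138, 0.0475, 0.1178] -0.157 rows n>= 7.9 yang -89.5 q5 1.44
```

View pics/w11.png

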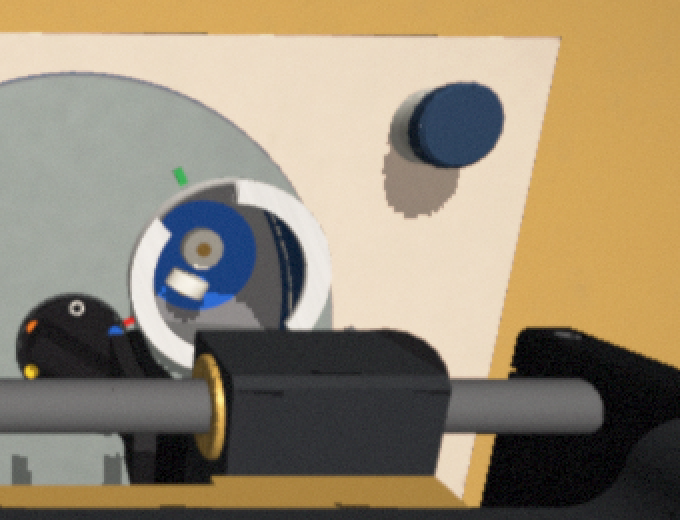

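Both white wheels lie in the blue compartment. Now the knob.

```bash
python3 -m handwheel '[[-0.11,0.043,0,-0.157],[-0.11,0.043,0,-0.157],[-0.11,0.043,0.05,-0.157],[-0.11,0.043,0.1,-0.157],[-0.11,0.043,0.1,-0.157],[-0.11,0.043,0.1,-0.157],[-0.11,0.043,0.1,-0.157],[-0.11,0.043,0.1,-0.157],[-0.11,0.043,0.1,-0.157],[-0.11,0.043,0.1,-0.157],[-0.11,0.043,0.1,-0.157]]'; python3 -c "
from h import *
plan((.4686,.0377,.086),-33)
f,K,M=snap('top')
for n in('brown1','white1'):
  for d in vision.look_for('top',n): print(n,d['conf'],d['point'],ray(K,M,d['point'],.01))"
```

```text
time: 41.47
position: [0.47, 0.0335, 0.1436]
tool_rot: [0.881, 0.474, 0.0, 0.0]
ft_force: [-0.7, -0.4, -0.3]
grip_width: 0.0391
grip_force: 0.0
row [0.009, -0.0117, 0.1921] -0.0012 rows n>= 1.4 yang -33.4 q5 0.42
```

```bash
python3 -m handwheel '[[0.009,-0.01,0.1,0],[0.009,-0.01,0.19,0],[0.009,-0.01,0.19,0],[0.009,-0.01,0.19,0]]' && python3 -m handwheel '[[0,0,0,0],[0,0,0,0],[0,0,0,0],[0,0,0,0],[0,0,0,0],[0,0,0,0],[0,0,0,0],[0,0,0,0]]' 0 30 && python3 -m handwheel '[[0,0,0,0.008],[0,0,0,0.02],[0,0,0,0.035],[0,0,0,0.05],[0,0,0,0.065],[0,0,0,0.08],[0,0,0,0.095],[0,0,0,0.11],[0,0,0,0.125],[0,0,0,0.14],[0,0,0,0.155],[0,0,0,0.163],[0,0,0,0.167],[0,0,0,0.167]]' && python3 -m handwheel '[[0,0,0,0],[0,0,0,0],[0,0,0,0],[0,0,0,0],[0,0,0,0],[0,0,-0.1,0],[0,0,-0.2,0],[0,0,-0.3,0],[0,0,-0.4,0],[0,0,-0.4,0]]' 45;  python3 -c "
from h import *
f,K,M=snap('wrist');save(f,'w12')
plan((.421,-.1425,.14),117)"
```

```text
time: 41.95
position: [0.4679, 0.038, 0.0858]
tool_rot: [0.88, 0.475, -0.001, -0.001]
ft_force: [0.8, -0.4, -0.1]
grip_width: 0.0388
grip_force: 0.0
time: 42.62
position: [0.4676, 0.0386, 0.0873]
tool_rot: [0.88, 0.475, -0.001, -0.001]
ft_force: [-2.5, 3.7, 6.5]
grip_width: 0.0139
grip_force: 30.0
time: 43.78
position: [0.4679, 0.0379, 0.0872]
tool_rot: [1.0, -0.03, -0.001, 0.0]
ft_force: [-2.3, 0.2, 5.3]
grip_width: 0.0135
grip_force: 30.0
time: 44.62
position: [0.4726, 0.0374, 0.2115]
tool_rot: [1.0, -0.029, 0.006, 0.001]
ft_force: [1.0, 0.1, 0.7]
grip_width: 0.0392
grip_force: 0.0
row [-0.1337, 0.6088, 0.2306] -0.0844 rows n>= 4.8 yang -93.4 q5 1.47
```

View pics/w12.png

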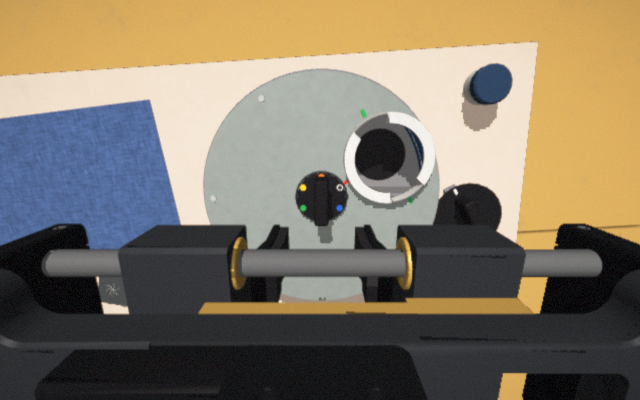

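```bash
python3 -m handwheel '[[-0.03,0.12,0.02,-0.02],[-0.06,0.24,0.05,-0.04],[-0.09,0.36,0.1,-0.06],[-0.12,0.48,0.15,-0.08],[-0.134,0.608,0.2,-0.084],[-0.134,0.608,0.23,-0.084],[-0.134,0.608,0.23,-0.084],[-0.134,0.608,0.23,-0.084]]' 60; python3 -c "
from h import *
plan((.4218,-.1425,.0285),117)
f,K,M=snap('wrist');save(f[60:320,160:500].repeat(2,0).repeat(2,1),'w13')
for d in vision.look_for('wrist','cap_grip'):print(d['conf'],d['point'],ray(K,M,d['point'],.047))"
```

```text
time: 45.33
position: [0.4166, -0.1417, 0.1361]
tool_rot: [0.973, 0.231, -0.002, -0.002]
ft_force: [0.1, 0.3, -0.3]
grip_width: 0.0522
grip_force: 0.0
row [0.015, 0.0115, 0.3585] -0.0009 rows n>= 2.6 yang -63.3 q5 0.52
0.85 [191.7, 326.0] [ 0.42850238 -0.13933711  0.047     ]
```

View pics/w13.png

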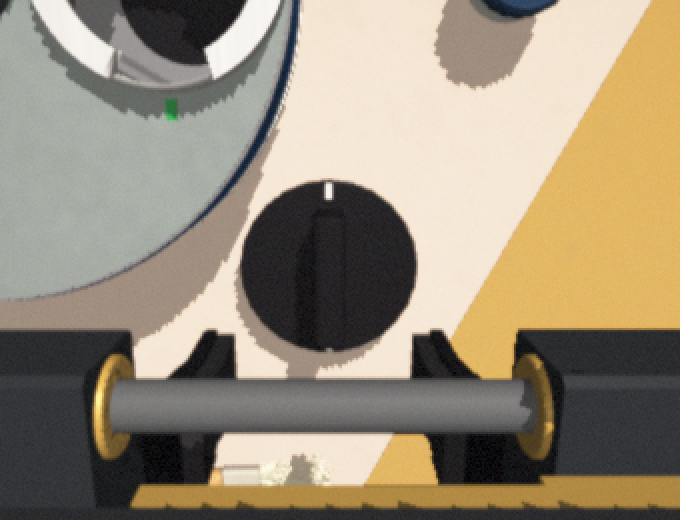

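```bash
python3 -m handwheel '[[0.013,0.008,0.1,0],[0.013,0.008,0.2,0],[0.013,0.008,0.28,0],[0.013,0.008,0.33,0],[0.013,0.008,0.355,0],[0.013,0.008,0.357,0],[0.013,0.008,0.357,0]]'; python3 -c "
from h import *
plan((.4218,-.1425,.028),117)"
```

```text
time: 46.02
position: [0.4231, -0.1416, 0.0308]
tool_rot: [0.972, 0.233, 0.0, 0.0]
ft_force: [0.2, 0.4, 0.0]
grip_width: 0.0521
grip_force: 0.0
row [-0.0052, 0.0009, 0.0095] -0.0001 rows n>= 0.1 yang -63.1 q5 0.53
```

```bash
python3 -m handwheel '[[-0.003,0.001,0.006,0],[-0.003,0.001,0.006,0],[-0.003,0.001,0.006,0],[-0.003,0.001,0.006,0],[-0.003,0.001,0.006,0],[-0.003,0.001,0.006,0],[-0.003,0.001,0.006,0],[-0.003,0.001,0.006,0],[-0.003,0.001,0.006,0],[-0.003,0.001,0.006,0],[-0.003,0.001,-0.05,0],[-0.003,0.001,-0.12,0],[-0.003,0.001,-0.22,0],[-0.003,0.001,-0.34,0],[-0.003,0.001,-0.46,0],[-0.003,0.001,-0.48,0],[-0.003,0.001,-0.48,0]]' 0 45; python3 -c "
from h import *
plan((.505,-.0345,.17),117)"
```

```text
time: 47.43
position: [0.4234, -0.1438, 0.1766]
tool_rot: [0.973, 0.232, 0.002, 0.002]
ft_force: [0.0, -1.3, -2.0]
grip_width: 0.0134
grip_force: 45.0
row [0.4071, -0.2022, 0.022] -0.0004 rows n>= 3.3 yang -63.1 q5 0.52
```

```bash
python3 -m handwheel '[[0.09,-0.05,0,0],[0.2,-0.1,0,0],[0.3,-0.15,0,0],[0.405,-0.2,0,0],[0.405,-0.2,0,0],[0.405,-0.2,0.04,0],[0.405,-0.2,0.08,0],[0.405,-0.2,0.08,0],[0.405,-0.2,0.08,0]]'; python3 -c "
from h import *
print(robot.get_obs()['ft_force']);plan((.505,-.0345,.088),117)"
```

```text
time: 48.18
position: [0.5014, -0.0342, 0.1484]
tool_rot: [0.973, 0.232, -0.002, -0.001]
ft_force: [0.3, -0.0, -1.8]
grip_width: 0.0138
grip_force: 45.0
[ 0.26175345 -0.0397403  -1.75118962]
row [0.011, 0.007, 0.2011] -0.0004 rows n>= 1.4 yang -63.1 q5 0.81
```

```bash
python3 -m handwheel '[[0.009,0.004,0.0,0],[0.009,0.004,0.04,0],[0.009,0.004,0.08,0],[0.009,0.004,0.11,0],[0.009,0.004,0.14,0],[0.009,0.004,0.16,0],[0.009,0.004,0.17,0],[0.009,0.004,0.18,0],[0.009,0.004,0.19,0],[0.009,0.004,0.197,0],[0.009,0.004,0.197,0],[0.009,0.004,0.197,0]]'; python3 -c "
from h import *
o=robot.get_obs();print(o['position'],o['ft_force'],o['moment']);plan((.505,-.0345,.088),117)"
```

```text
time: 49.18
position: [0.5063, -0.0344, 0.0914]
tool_rot: [0.973, 0.232, 0.0, 0.0]
ft_force: [0.1, 0.4, -1.6]
grip_width: 0.0136
grip_force: 45.0
[ 0.50628221 -0.03435476  0.09144009] [ 0.09082662  0.43675648 -1.61705269] [-0.05765655  0.12982439 -0.01718402]
row [-0.004, -0.0015, 0.0115] -0.0004 rows n>= 0.1 yang -63.1 q5 0.81
```

Not yet resting; lower a few mm more until contact.

```bash
python3 -m handwheel '[[-0.003,0,0.004,0],[-0.003,0,0.008,0],[-0.003,0,0.012,0],[-0.003,0,0.012,0],[-0.003,0,0.012,0]]'; python3 -c "
from h import *
o=robot.get_obs();print(o['position'],o['ft_force'])"
```

```text
time: 49.6
position: [0.5055, -0.0345, 0.0878]
tool_rot: [0.973, 0.232, 0.0, -0.0]
ft_force: [0.3, 3.3, 0.4]
grip_width: 0.0137
grip_force: 45.0
[ 0.50546318 -0.03454284  0.08783124] [0.26125962 3.28651214 0.39005901]
```

```bash
python3 -m handwheel '[[0,0,0.002,0],[0,0,0.002,0.01],[0,0,0.002,0.025],[0,0,0.002,0.04],[0,0,0.002,0.055],[0,0,0.002,0.07],[0,0,0.002,0.085],[0,0,0.002,0.1],[0,0,0.002,0.115],[0,0,0.002,0.13],[0,0,0.002,0.145],[0,0,0.002,0.16],[0,0,0.002,0.175],[0,0,0.002,0.19],[0,0,0.002,0.205],[0,0,0.002,0.22],[0,0,0.002,0.235],[0,0,0.002,0.245],[0,0,0.002,0.252],[0,0,0.002,0.252]]'; python3 -c "
from h import *
o=robot.get_obs();print(o['position'],o['ft_force'],o['moment']);plan(o['position'],27)"
```

```text
time: 51.27
position: [0.506, -0.0354, 0.0878]
tool_rot: [0.849, -0.529, 0.001, 0.0]
ft_force: [-0.2, -2.1, 5.6]
grip_width: 0.0139
grip_force: 45.0
[ 0.50604747 -0.03542459  0.08780851] [-0.21399334 -2.14840146  5.60224888] [-0.1051227   0.32023305 -0.11416971]
row [0.0, 0.0, 0.0] -0.0025 rows n>= 0.1 yang -153.9 q5 2.4
```

```bash
python3 -m handwheel '[[0,0,0,0.004],[0,0,0,0.008],[0,0,0,0.012],[0,0,0,0.012],[0,0,0,0.012]]'; python3 -c "
from h import *
o=robot.get_obs();print(o['position'],o['ft_force'],o['moment']);plan(o['position'],27)"
```

```text
time: 51.68
position: [0.5052, -0.0354, 0.0878]
tool_rot: [0.829, -0.559, 0.0, 0.001]
ft_force: [-1.6, -1.8, 6.8]
grip_width: 0.0138
grip_force: 45.0
[ 0.50524292 -0.03544242  0.08780316] [-1.64132071 -1.80268669  6.80108055] [-0.06701167  0.44627819  0.15173248]
row [0.0, 0.0, 0.0] -0.014 rows n>= 0.7 yang -158.0 q5 2.47
```

```bash
python3 -m handwheel '[[0,0,0,0.005],[0,0,0,0.01],[0,0,0,0.01],[0,0,0,0.01]]'; python3 -c "
from h import *
o=robot.get_obs();print(o['position'],o['ft_force'],o['moment']);plan(o['position'],27)"
```

```text
time: 52.02
position: [0.5049, -0.0356, 0.0878]
tool_rot: [0.812, -0.583, 0.0, 0.001]
ft_force: [-2.7, -1.6, 7.5]
grip_width: 0.014
grip_force: 46.3
[ 0.5048912  -0.03555237  0.08781549] [-2.72084285 -1.60053018  7.51484522] [-0.1488616   0.51187215  0.99202911]
row [0.0, 0.0, 0.0] -0.0232 rows n>= 1.2 yang -161.3 q5 2.53
```

```bash
python3 -m handwheel '[[0,0,0,0],[0,0,0,0],[0,0,0,0],[0,0,0,0],[0,0,0,0],[0,0,0,0],[0,0,-0.1,0],[0,0,-0.2,0],[-0.1,0,-0.3,0],[-0.2,0,-0.4,0],[-0.25,0,-0.5,0.0],[-0.25,0,-0.5,0],[-0.25,0,-0.5,0]]' 60;  python3 -c "
from h import *
f,K,M=snap('wrist');save(f[50:310,180:520].repeat(2,0).repeat(2,1),'w14')"
```

```text
time: 53.1
position: [0.4828, 0.0371, 0.2389]
tool_rot: [0.811, -0.585, 0.002, -0.001]
ft_force: [0.1, -0.6, -0.5]
grip_width: 0.0524
grip_force: 0.0
```

View pics/w14.png

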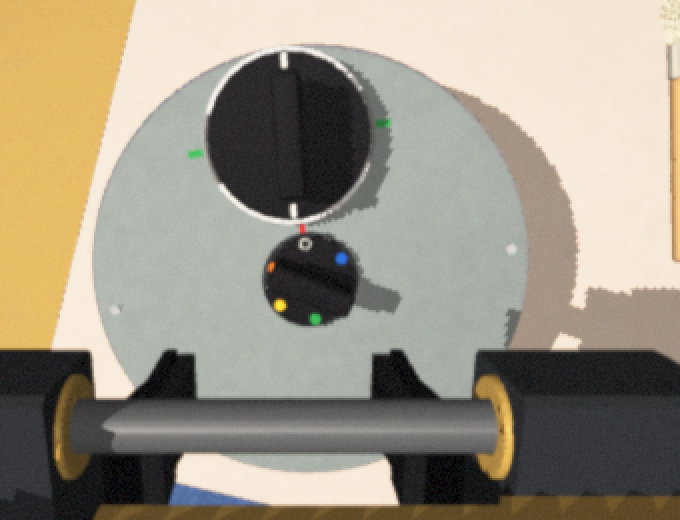

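```bash
python3 -c "
from h import *
f,K,M=snap('wrist')
P=lambda c,r,z:ray(K,M,(50+r/2,180+c/2),z)
a=P(284,60,.077);b=P(293,210,.077);l=P(196,154,.062);r=P(384,124,.062);k=P(310,281,.067)
A=lambda v:np.degrees(np.arctan2(v[1],v[0]))
m=(l+r)/2;print(A(a-b),A(l-r)-90,A(r-l)-90,A(m-k),m,k,(a+b)/2,np.linalg.norm(a-b))"
```

```text
-68.03367222148435 -62.984741647181856 -242.98474164718186 -63.065667493772644 [ 0.50126103 -0.03271606  0.062     ] [0.46543858 0.03778909 0.067     ] [ 0.50200797 -0.03322268  0.077     ] 0.0752776220883895
```

```bash
python3 -c "
from h import *
print(job.hand_in())"
```

```text
the job is handed in; nothing more can be done
None
```

The job is handed in: two brown wheels are in the orange compartment and two white in the blue (the only four found), black is parked under the port, and the cap is twisted clockwise to its stop, about 5° past the drum's x axis, with the loupe, slate and pot untouched.

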